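# Release the pressure cap of the orange-capped plant sprayer

### The job

Open the pressure cap of the houseplant sprayer with the orange cap: turn it anticlockwise, without pushing, to its first stop and pause there for a moment, press it down, and turn it on past the stop as far as it goes, then let it spring back up and take your hand away. Leave the blue cap as it is and do not disturb the folded reading glasses.

Things in the scene. Friction and masses are not known exactly. Their poses are not given: they have to be found in the camera images.
- orange_grip (a point): On the axis of the orange cap, 10 mm below the top of its wing, an upright bar 52 mm long (x), 18 wide (y), 32 high, on a cap of 62 mm diameter; z up. Cap up: point at 186 above the deck, flat cap top at 164; it turns and sinks with the cap. White tank below, 110 mm diameter, fixed upright; two grey stop hooks 53 mm from the axis reach up to 152; the like blue-capped tank is 230 mm or more away.
- orange_cap (a joint): Turn of the orange cap, rad, growing anticlockwise from above; starts at 0 to 0.15, stays where left (friction 0.05 N m). Cap up: steel lugs meet the hooks, the first stop, at about 0.55. Pressed down 6 mm or more (10 is the bottom; spring 4 N at top, 10 N at bottom) they pass under, and are clear beyond 0.97, where the cap can rise again, released. Ends at 1.4.
- blue_cap (a joint): Turn of the like cap in blue on the other sprayer, rad, same sizes, mechanism and sense; starts between 0 and 0.15. To be left alone.
- glasses: Folded reading glasses, tortoiseshell plastic frame, 136 mm long (y) by 44 (x), 23 high, loose on the deck, lenses flat; origin under the middle. Farther from the robot than the sprayers, in a row with a dark green eyeglass case and a steel magnifier, all under 50 mm high. To be left alone.
Not all that is in view belongs to the job. Leave any brown or purple look-alike of the part that bears orange_grip alone. Leave any green look-alike of the part that bears blue_cap alone.

How it is judged:
By the outcome, as a careful person would: the job done as asked, in the order asked, and still so for the second after the job is handed in, with the robot touching nothing.
It also fails if it takes over 35 s, if anything falls off the work surface, if the arm or the gripper's body presses on something with over 40 N, if the wrist force passes 120 N, or if a joint passes its speed limit or range.

### The arm

A 6-joint arm with a two-finger parallel gripper is mounted at the origin on the work surface. World frame = base frame: x ahead of the robot, y to its left, z up, the work surface at z = 0. Lengths are in m, angles in rad, forces in N, time in s.
With the tool pointing down it reaches from about 0.3 to 0.775 m from the base axis. Payload 14.6 kg.
Tool frame: the origin (TCP) lies at the very end of the fingers, on their centre line; the grasp point (between the pads) lies 19 mm behind it; x points along the fingers, z is the direction in which the jaws open and shut, and the axes are right-handed (so a half turn about x gives the same grasp; the last joint's range is limited). The gripper opens to 94 mm and grips with 3 to 60 N. Pads are 16 mm wide; open, the fingers measure 119 mm over their backs; the gripper's body (75 mm by 177 mm) begins 78 mm behind the grasp point.
Start: joints at [-1.287, 0.3, 1.521, -0, 1.321, -0.067], TCP at [0.189, -0.516, 0.205] pointing down, gripper open.
Joint ranges: [-3.03, 3.03], [-0.79, 2.21], [0.23, 2.52], [-1.04, 4.18], [0, 3.07], [-2.55, 2.55]. Speed limits (rad/s): [2.22, 2.22, 2.57, 3.14, 3.14, 3.14].

### API

Orientations are given as [roll, pitch, yaw] about the fixed x, y, z axes, in that order (R = Rz(yaw) Ry(pitch) Rx(roll)).
In Python, from station import ctrl gives the robot as it stands. The module is installed in compiled form; this text tells all that it offers.
- The arm moves only by the tool servo_tool, never from a script. Its argument "motion" is one flat list of numbers, 4 for each row, row after row: the shift along the tool's x, y, z in mm, then the turn about the tool's x in degrees. In form: [dx, dy, dz, roll, dx, dy, dz, roll, ...]. A call has 1 to 20 rows; each row is the pose to reach, as a shift and turn from the pose commanded when the call began, along the tool's axes at that moment; what a row does not reach only later rows make up. A row lasts 1/8 s, in which the tool goes at most 62.5 mm and 10.7 degrees, less where a joint would pass 70% of its speed; a pose out of reach is approached as far as the arm can. A call with a gripper value outside its range is refused whole. "gripper" is the opening, from 0 (shut) to 1 (fully open), set as the call begins (left out, the last holds). The fingers move at their own pace and stop on an object; "force" is the grip in N (left out, the last holds). Time passes only in rows, so rows that repeat a pose let the fingers close. It gives the time, the measured TCP pose, the force and the opening at its end, in the units of the state.
- ctrl.get_obs(): the state, without advancing time (a new reading comes with each control period).
- ctrl.camera(name): name is "scene" or "top" or "wrist"; returns a dict with "color" (400x640x3 uint8, red, green, blue), "z_map" (400x640 float32, m along the optical axis (not along the pixel's ray), 0 where there is no reading), "fx", "fy", "cx", "cy" (pixels), "rvec" (rotation vector, rad) and "tvec" (3), from world to camera coordinates, as OpenCV has them. Camera axes: x right, y down, z forward; pixel columns grow to the right and rows downward; lengths in m; the calibration is good to about 2 mm. A picture is of the moment at which its call begins.
- ctrl.hand_in(): hands the job in, once; it reports no verdict.
The state is a dict: "time_s": time; "qpos": joint angles; "joint_vel": joint speeds; "tau": joint torques, N m; "ee_pos": TCP position; "eef_rot": TCP orientation; "force": force on the tool from outside, world axes, zero at the start; "moment": the same for the moment, N m; "grip_width": finger opening in m.
Only numpy, scipy, OpenCV 4.12 (cv2) and the standard library are available. Lean on these libraries where they do the work, as an engineer would, in place of code of your own. Each camera call takes 0.05 s, during which the arm holds its last target.

## Working session

There is one attempt and no reset: what is moved stays moved. The work goes in short steps, Python scripts to look and compute and a tool call to move; the robot and the scene stay as the last step left them, time stands still between calls to the robot, and variables do not carry over. Pictures are saved under pics/ and viewed, and the job is handed in when it is done.

Besides the shell and the picture viewer there is one more tool, called after ">>>" as name(argument=value, ...) on one line, values as JSON. servo_tool: Moves the arm, as the interface text tells. Its arguments: {"type":"object","properties":{"motion":{"type":"array","items":{"type":"number"}},"gripper":{"type":"number"},"force":{"type":"number"}},"required":["motion"]}

```bash
mkdir -p pics
python3 - <<'E'
from station import ctrl
import cv2
o=ctrl.get_obs();print({k:(v if not hasattr(v,'round') else v.round(3) if not isinstance(v,float) else v) for k,v in o.items()})
for n in("scene","top"):
    c=ctrl.camera(n);cv2.imwrite(f"pics/{n}0.png",c["color"][:,:,::-1]);print(n,c["rvec"],c["tvec"],c["fx"],c["cx"])
E
```

```text
{'time_s': 0.0, 'qpos': array([-1.287,  0.3  ,  1.522,  0.   ,  1.321, -0.067]), 'joint_vel': array([-0.001,  0.   ,  0.   ,  0.001,  0.001,  0.   ]), 'tau': array([-3.0000e-03, -5.3181e+01, -3.5275e+01,  7.1000e-02,  2.4000e-02,
       -0.0000e+00]), 'ee_pos': array([ 0.189, -0.516,  0.205]), 'eef_rot': array([3.054, 1.57 , 1.834]), 'force': array([-0.563,  0.144,  0.536]), 'moment': array([0.048, 0.001, 0.027]), 'grip_width': 0.09462319840296722}
scene [ 1.46890052  1.86285312 -0.95424806] [ 0.10419932 -0.16672105  1.5096479 ] 400.514334193149 315.4691990417271
top [ 2.12331999 -2.06407467  0.2529567 ] [-0.01443988  0.50243951  1.44318269] 485.47974251009373 322.78029096126863
```

View pics/scene0.png

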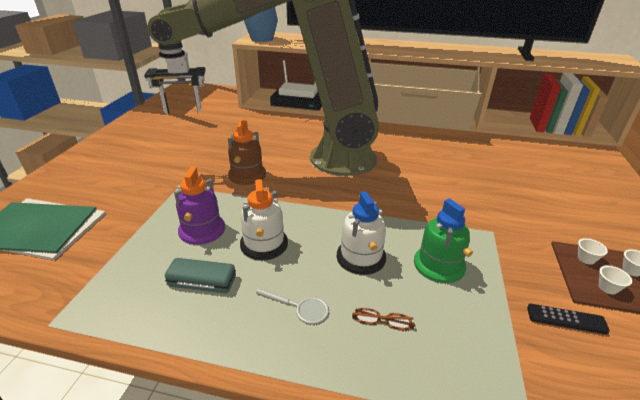

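View pics/top0.png

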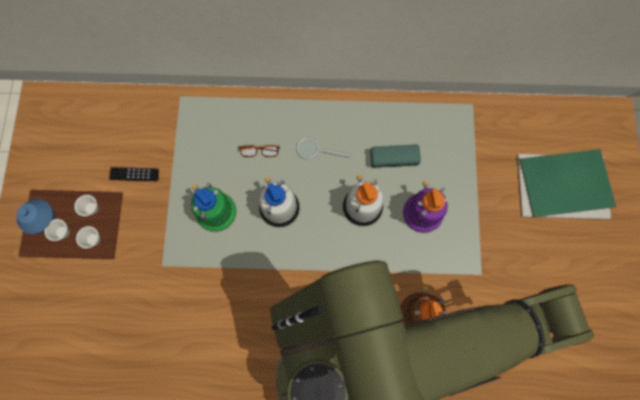

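The target is the white tank with the orange cap, at about (367,192) in the top view and (261,195) in the scene view. The purple look-alike is its neighbour at (432,200). Next I'll measure it.

```bash
cat > h.py <<'E'
import numpy as np,cv2
def pts(c,mask):
    v,u=np.nonzero(mask&(c["z_map"]>0)); z=c["z_map"][v,u]
    P=np.c_[(u-c["cx"])/c["fx"]*z,(v-c["cy"])/c["fy"]*z,z]
    R=cv2.Rodrigues(np.array(c["rvec"]))[0]
    return (P-np.array(c["tvec"]).ravel())@R, u,v
def orange(c):
    h=cv2.cvtColor(c["color"],cv2.COLOR_RGB2HSV)
    return (h[...,0]<14)&(h[...,1]>190)&(h[...,2]>120)
def rayplane(c,uv,z):
    R=cv2.Rodrigues(np.array(c["rvec"]))[0];t=np.array(c["tvec"]).ravel()
    d=np.c_[(uv[:,0]-c["cx"])/c["fx"],(uv[:,1]-c["cy"])/c["fy"],np.ones(len(uv))]@R
    C=-R.T@t
    return C+d*((z-C[2])/d[:,2])[:,None]
E
python3 - <<'E'
from station import ctrl
from h import *
for n,box in(("top",(345,170,392,225)),("scene",(235,175,290,215))):
    c=ctrl.camera(n);m=orange(c);b=np.zeros_like(m);b[box[1]:box[3],box[0]:box[2]]=1
    P,u,v=pts(c,m&b)
    print(n,len(P),P.min(0).round(3),P.max(0).round(3),np.histogram(P[:,2],bins=np.arange(.13,.22,.006)))
    T=P[P[:,2]>.186]
    if len(T)>4:
        r=cv2.minAreaRect((T[:,:2]*1000).astype(np.float32));print("wing rect",r, len(T), T[:,2].mean())
        q=T[:,:2]-T[:,:2].mean(0);w,V=np.linalg.eigh(q.T@q);print("yaw",np.degrees(np.arctan2(V[1,1],V[0,1])),T.mean(0))
    Q=P[(P[:,2]<.172)]
    if len(Q): print("cap",cv2.minEnclosingCircle((Q[:,:2]*1000).astype(np.float32)))
    x0,y0,x1,y1=box
    cv2.imwrite(f"pics/{n}1.png",cv2.resize(c["color"][y0-20:y1+40,x0-20:x1+20,::-1],None,fx=6 if n=="top" else 5,fy=6 if n=="top" else 5,interpolation=cv2.INTER_CUBIC)[:600])
    # deck & neighbours
    R=np.ones_like(m);
    G,uu,vv=pts(c,R); s=(G[:,2]>.05)&(G[:,0]>.3)&(G[:,0]<.65)
    print("max z",G[s].max(0))
    D=G[(abs(G[:,2])<.03)&(G[:,0]>.5)&(G[:,0]<.65)&(abs(G[:,1])<.3)];print("deck",np.median(D[:,2]))
E
```

```text
top 247 [ 0.504 -0.151  0.155] [ 0.559 -0.098  0.201] (array([ 0,  0,  0,  0, 12, 91, 35,  8,  5,  8, 46, 42,  0,  0]), array([0.13 , 0.136, 0.142, 0.148, 0.154, 0.16 , 0.166, 0.172, 0.178,
       0.184, 0.19 , 0.196, 0.202, 0.208, 0.214]))
wing rect ((529.1024780273438, -127.50180053710938), (46.06390380859375, 18.47827911376953), 19.467233657836914) 93 0.19542790907700425
yaw -159.80118147833983 [ 0.52835009 -0.12644648  0.19542791]
cap ((531.6331787109375, -124.91496276855469), 29.36359405517578)
max z [0.60480158 0.93875908 0.20482381]
deck 0.0012864939485231462
scene 426 [ 0.223 -0.259 -0.003] [ 0.568 -0.098  0.197] (array([  0,   0,  16,  44,  62, 147,  14,  19,  14,  14,  76,   4,   0,
         0]), array([0.13 , 0.136, 0.142, 0.148, 0.154, 0.16 , 0.166, 0.172, 0.178,
       0.184, 0.19 , 0.196, 0.202, 0.208, 0.214]))
wing rect ((536.5559692382812, -127.99348449707031), (50.537662506103516, 17.514896392822266), 20.389495849609375) 88 0.19340088285099782
yaw -156.86588001166487 [ 0.5394683  -0.12645751  0.19340088]
cap ((395.45233154296875, -184.59864807128906), 183.02813720703125)
max z [0.61033139 0.82833823 0.19827881]
deck -0.00020230960316470006
```

```bash
ls pics
```

```text
scene0.png
scene1.png
top0.png
top1.png
```

View pics/top1.png

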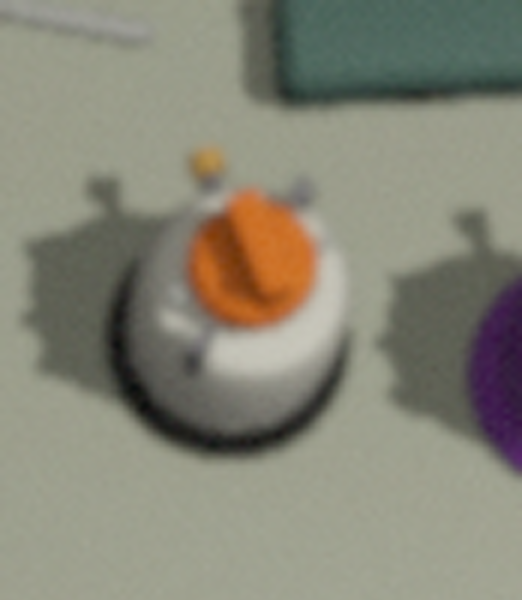

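View pics/scene1.png

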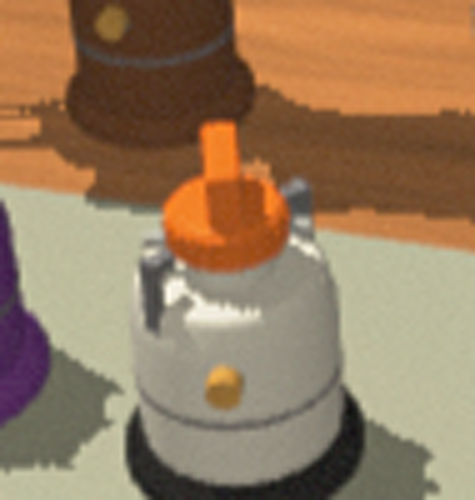

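```bash
cat >> h.py <<'E'
from scipy.spatial.transform import Rotation as Ro
def plan(o,pos,jawyaw):
    R=Ro.from_euler('xyz',o["eef_rot"]).as_matrix()
    d=R.T@(np.array(pos)-o["ee_pos"])*1000
    zy=np.degrees(np.arctan2(R[1,2],R[0,2]))
    out=[]
    for t in(jawyaw,jawyaw+180):
        turn=(t-zy+180)%360-180
        out.append(-turn)
    print("R",R.round(3).tolist(),"jaw yaw",zy.round(2),"shift",d.round(1),"roll options",np.round(out,1),"q6",np.degrees(o["qpos"][5]),"q1",np.degrees(o["qpos"][0]))
E
python3 - <<'E'
from station import ctrl
from h import *
o=ctrl.get_obs()
plan(o,[.189,-.516,.30],110)
plan(o,[.532,-.127,.29],110)
E
```

```text
R [[-0.0, 0.939, 0.344], [0.001, 0.344, -0.939], [-1.0, 0.0, -0.001]] jaw yaw -69.9 shift [-94.9   0.2  -0.4] roll options [-1.799e+02  1.000e-01] q6 -3.8151686896893686 q1 -73.71689152719624
R [[-0.0, 0.939, 0.344], [0.001, 0.344, -0.939], [-1.0, 0.0, -0.001]] jaw yaw -69.9 shift [ -84.7  455.9 -247.8] roll options [-1.799e+02  1.000e-01] q6 -3.8151686896893686 q1 -73.71689152719624
```

>>> servo_tool(motion=[-50,0,0,0,-95,0,0,0,-95,55,-30,0,-95,110,-60,0,-95,165,-90,0,-95,220,-120,0,-95,275,-150,0,-95,330,-179,0,-95,385,-209,0,-95,430,-234,0,-95,456,-248,0,-95,456,-248,0,-95,456,-248,0,-95,456,-248,0], gripper=1)

```text
time_s: 1.95
ee_pos: [0.5315, -0.1278, 0.3006]
eef_rot: [0.496, 1.571, -0.725]
force: [0.5, -0.5, 0.5]
grip_width: 0.0942
```

Run:
```python
from station import ctrl
from h import *
o=ctrl.get_obs();print(o["time_s"],o["ee_pos"],o["force"],o["moment"])
c=ctrl.camera("wrist");cv2.imwrite("pics/w1.png",c["color"][:,:,::-1])
m=orange(c)
for z in(.196,):
    P,u,v=pts(c,m); s=(abs(P[:,0]-.532)<.06)&(abs(P[:,1]+.127)<.06);P=P[s]
    T=P[P[:,2]>.188]; print(len(P),len(T),P.min(0),P.max(0))
    r=cv2.minAreaRect((T[:,:2]*1000).astype(np.float32));print("wing",r,np.median(T[:,2]))
    Q=P[(P[:,2]<.172)&(P[:,2]>.14)];print("cap",cv2.minEnclosingCircle((Q[:,:2]*1000).astype(np.float32)),np.median(Q[:,2]))
    q=T[:,:2]-T[:,:2].mean(0);w,V=np.linalg.eigh(q.T@q);print("yaw",np.degrees(np.arctan2(V[1,1],V[0,1])),T.mean(0))
```

```text
1.95 [ 0.53147901 -0.12779603  0.30062154] [ 0.50754588 -0.50125487  0.52669159] [ 0.0042002  -0.04443819  0.01002915]
2 2 [ 0.57060407 -0.16524229  0.40062753] [ 0.57178658 -0.16496296  0.40068078]
wing ((571.1953125, -165.10263061523438), (1.215041995048523, 0.0), -166.70858764648438) 0.4006541522552356
cap ((0.0, 0.0), 0.0) nan
yaw -166.70904631066537 [ 0.57119532 -0.16510262  0.40065415]
  return _methods._mean(a, axis=axis, dtype=dtype,
  ret = ret.dtype.type(ret / rcount)
```

View pics/w1.png

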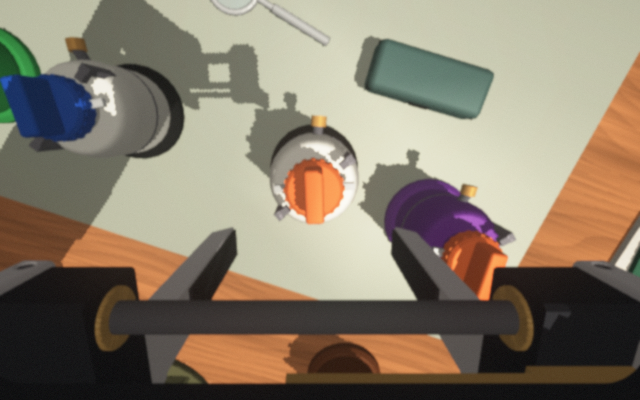

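The wrist view shows the target cap at about (314,190), with the wing square to the jaws. My colour mask was too tight, so I'll measure again with a looser one.

Run:
```python
from station import ctrl
from h import *
o=ctrl.get_obs()
c=ctrl.camera("wrist")
h=cv2.cvtColor(c["color"],cv2.COLOR_RGB2HSV)
m=(h[...,0]<18)&(h[...,1]>140)&(h[...,2]>90);b=np.zeros_like(m);b[153:230,280:350]=1;m&=b
n,l,st,ce=cv2.connectedComponentsWithStats(m.astype(np.uint8));i=1+st[1:,4].argmax();m=l==i;print(st[i],ce[i])
P,u,v=pts(c,m)
print(np.histogram(P[:,2],bins=np.arange(.13,.22,.006))[0],P.min(0),P.max(0))
T=P[P[:,2]>.188]
r=cv2.minAreaRect((T[:,:2]*1000).astype(np.float32));print("wing",r,np.median(T[:,2]),T.mean(0))
q=T[:,:2]-T[:,:2].mean(0);w,V=np.linalg.eigh(q.T@q);print("yaw",np.degrees(np.arctan2(V[1,1],V[0,1])))
Q=P[(P[:,2]<.172)&(P[:,2]>.155)];print("cap",cv2.minEnclosingCircle((Q[:,:2]*1000).astype(np.float32)),np.median(Q[:,2]))
# ray: wing top pixels on z=.196
s=P[:,2]>.188
W=rayplane(c,np.c_[u[s],v[s]].astype(float),.196);print("ray wing",cv2.minAreaRect((W[:,:2]*1000).astype(np.float32)))
cv2.imwrite("pics/w2.png",cv2.resize(c["color"][110:250,240:390,::-1],None,fx=4,fy=4))
plan(o,[.532,-.127,.29],110)
```

```text
[ 284  158   60   65 2764] [313.56693198 189.06512301]
[   0    0    7   23  144 1535   14   13   15   16  858  126    0    0] [ 0.50501254 -0.15724241  0.1425237 ] [ 0.56518944 -0.09550005  0.19767274]
wing ((534.220703125, -126.54346466064453), (49.70480728149414, 17.937515258789062), 22.133161544799805) 0.19520564547175656 [ 0.53526915 -0.1261358   0.1950134 ]
yaw -157.8977934683908
cap ((533.5150146484375, -126.8376235961914), 31.75020980834961) 0.16308894013434888
ray wing ((534.8572387695312, -126.30516815185547), (49.91345977783203, 17.733444213867188), 22.101837158203125)
R [[0.0, 0.94, 0.342], [-0.0, 0.342, -0.94], [-1.0, 0.0, 0.0]] jaw yaw -69.98 shift [10.7  0.7 -0.5] roll options [-180.    0.] q6 52.625313975633986 q1 -17.351068155765667
```

View pics/w2.png

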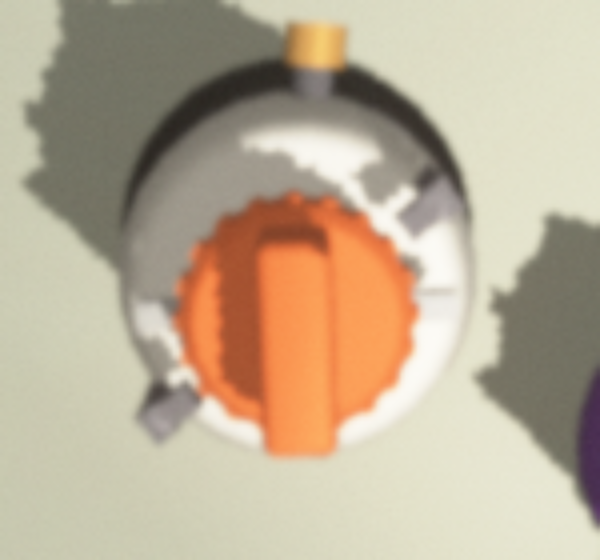

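>>> servo_tool(motion=[40,2.3,-0.4,-2,80,2.3,-0.4,-2,105,2.3,-0.4,-2,120,2.3,-0.4,-2,127,2.3,-0.4,-2,132,2.3,-0.4,-2,132,2.3,-0.4,-2,132,2.3,-0.4,-2])

```text
time_s: 3.05
ee_pos: [0.5342, -0.1258, 0.169]
eef_rot: [0.89, 1.57, -0.295]
force: [-0.6, -0.9, 0.1]
grip_width: 0.0941
```

Run:
```python
from station import ctrl
from h import *
o=ctrl.get_obs()
print(o["time_s"],o["ee_pos"],o["force"],o["moment"])
plan(o,[.5335,-.1267,.168],112)
for n,(x0,y0,x1,y1) in(("wrist",(200,100,440,300)),("scene",(200,130,320,230))):
    c=ctrl.camera(n);cv2.imwrite(f"pics/{n}3.png",cv2.resize(c["color"][y0:y1,x0:x1,::-1],None,fx=3 if n=="wrist" else 5,fy=3 if n=="wrist" else 5))
```

```text
3.05 [ 0.53424699 -0.12579911  0.16900791] [-0.61113626 -0.94462073  0.1038117 ] [ 0.02345449 -0.0612153  -0.00265419]
R [[0.001, 0.927, 0.376], [-0.0, 0.376, -0.927], [-1.0, 0.001, 0.001]] jaw yaw -67.9 shift [ 1.  -1.   0.6] roll options [-1.799e+02  1.000e-01] q6 50.82684256893261 q1 -17.073692158275808
```

View pics/wrist3.png

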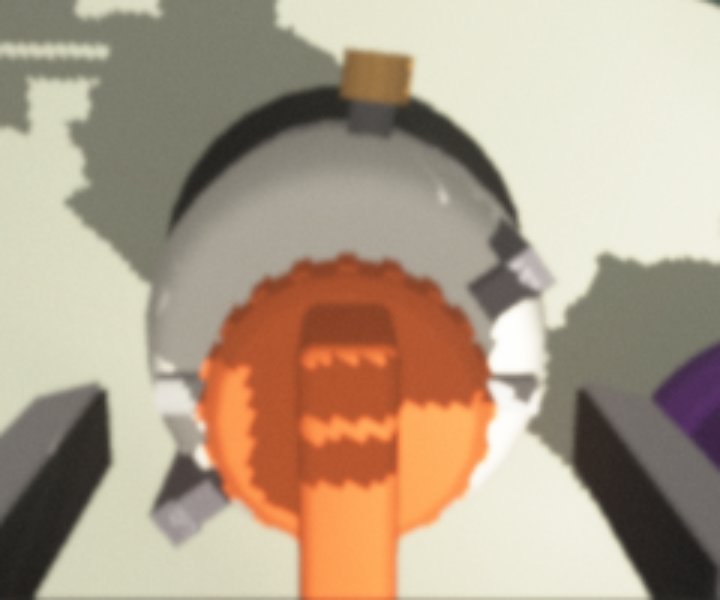

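View pics/scene3.png

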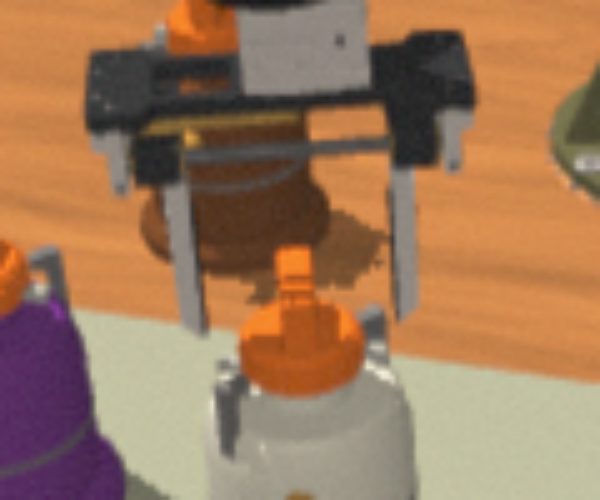

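The wing sits centred between the open fingers, and the tips are clear of the hooks. Now I'll grip.

>>> servo_tool(motion=[0.5,-0.5,0.5,0,0.5,-0.5,0.5,0,0.5,-0.5,0.5,0,0.5,-0.5,0.5,0,0.5,-0.5,0.5,0,0.5,-0.5,0.5,0,0.5,-0.5,0.5,0,0.5,-0.5,0.5,0], gripper=0, force=30)

```text
time_s: 4.15
ee_pos: [0.5339, -0.1266, 0.168]
eef_rot: [0.284, 1.57, -0.901]
force: [5.9, -11.7, 0.7]
grip_width: 0.018
```

```bash
cat > s.py <<'E'
from station import ctrl
from h import *
o=ctrl.get_obs()
print(o["time_s"],o["ee_pos"].round(4),o["force"].round(2),o["moment"].round(3),o["grip_width"])
plan(o,[.5335,-.1267,.168],112)
E
python3 s.py
```

```text
4.15 [ 0.5339 -0.1266  0.168 ] [  5.9  -11.72   0.67] [-2.568 -0.995 -0.004] 0.01796034594113047
R [[0.0, 0.927, 0.376], [-0.0, 0.376, -0.927], [-1.0, 0.0, 0.001]] jaw yaw -67.9 shift [ 0.  -0.4 -0. ] roll options [-1.799e+02  1.000e-01] q6 50.7532295226003 q1 -17.15367166732926
```

>>> servo_tool(motion=[0,0,0.4,0,0,0,0.4,0])

```text
time_s: 4.4
ee_pos: [0.534, -0.1268, 0.168]
eef_rot: [0.555, 1.571, -0.63]
force: [0.3, -1.6, 0.3]
grip_width: 0.0177
```

```bash
python3 s.py
```

```text
4.4 [ 0.534  -0.1268  0.168 ] [ 0.3  -1.63  0.3 ] [-0.303 -0.12  -0.039] 0.017654748098498818
R [[0.0, 0.927, 0.376], [-0.0, 0.376, -0.927], [-1.0, 0.0, 0.0]] jaw yaw -67.9 shift [ 0.  -0.4 -0.3] roll options [-1.799e+02  1.000e-01] q6 50.720681861453336 q1 -17.18550554898529
```

>>> servo_tool(motion=[0,0,0,-4,0,0,0,-8,0,0,0,-12,0,0,0,-16,0,0,0,-20,0,0,0,-20])

```text
time_s: 5.15
ee_pos: [0.5339, -0.1268, 0.168]
eef_rot: [-2.745, 1.571, 2.701]
force: [-0.4, -1.7, 0.7]
grip_width: 0.0179
```

```bash
python3 s.py
```

```text
5.15 [ 0.5339 -0.1268  0.168 ] [-0.39 -1.71  0.72] [-0.136  0.137  0.046] 0.01788520746896389
R [[-0.0, 0.742, 0.67], [0.0, 0.67, -0.742], [-1.0, -0.0, -0.0]] jaw yaw -47.93 shift [ 0.  -0.2 -0.3] roll options [-159.9   20.1] q6 30.74504432122831 q1 -17.182378291864257
```

>>> servo_tool(motion=[0,0,0,-2,0,0,0,-4,0,0,0,-4])

```text
time_s: 5.52
ee_pos: [0.5338, -0.1267, 0.168]
eef_rot: [-2.679, 1.571, 2.838]
force: [-2.0, -1.4, 3.3]
grip_width: 0.0179
```

```bash
python3 s.py
```

```text
5.525 [ 0.5338 -0.1267  0.168 ] [-1.97 -1.44  3.34] [-0.025  0.345  0.018] 0.01789366805846371
R [[-0.0, 0.693, 0.721], [0.0, 0.721, -0.693], [-1.0, -0.0, -0.0]] jaw yaw -43.88 shift [-0.  -0.2 -0.3] roll options [-155.9   24.1] q6 26.69625208647753 q1 -17.179194148147477
```

>>> servo_tool(motion=[0,0,0,-1.5,0,0,0,-3,0,0,0,-3])

```text
time_s: 5.9
ee_pos: [0.5339, -0.1267, 0.168]
eef_rot: [1.902, 1.571, 1.188]
force: [-2.8, -0.9, 3.5]
grip_width: 0.0182
```

```bash
python3 s.py
```

```text
5.9 [ 0.5339 -0.1267  0.168 ] [-2.76 -0.88  3.52] [ 0.026  0.464 -0.603] 0.018152607456150032
R [[0.0, 0.655, 0.756], [0.0, 0.756, -0.655], [-1.0, 0.0, -0.0]] jaw yaw -40.9 shift [-0.  -0.2 -0.3] roll options [-152.9   27.1] q6 23.709611587347315 q1 -17.18397927078072
```

The moment rose to −0.6 N·m after 27°, well above the cap's friction, so this is the first stop. I'll pause there and ease the slight downward push.

>>> servo_tool(motion=[-0.2,0,0,0,-0.2,0,0,0,-0.2,0,0,0,-0.2,0,0,0,-0.2,0,0,0,-0.2,0,0,0,-0.2,0,0,0,-0.2,0,0,0])

```text
time_s: 6.9
ee_pos: [0.5339, -0.1267, 0.1681]
eef_rot: [-2.721, 1.571, 2.849]
force: [-0.1, 1.0, -1.0]
grip_width: 0.0183
```

```bash
python3 s.py
python3 - <<'E'
from station import ctrl
from h import *
for n,(x0,y0,x1,y1) in(("wrist",(200,100,440,300)),("scene",(200,130,320,230))):
    c=ctrl.camera(n);cv2.imwrite(f"pics/{n}4.png",cv2.resize(c["color"][y0:y1,x0:x1,::-1],None,fx=3 if n=="wrist" else 5,fy=3 if n=="wrist" else 5))
E
```

```text
6.9 [ 0.5339 -0.1267  0.1681] [-0.08  1.02 -1.  ] [-0.03   0.158 -0.676] 0.01828919430346443
R [[-0.0, 0.655, 0.756], [0.0, 0.756, -0.655], [-1.0, -0.0, -0.0]] jaw yaw -40.9 shift [ 0.1 -0.2 -0.3] roll options [-152.9   27.1] q6 23.72016201444997 q1 -17.179936223886383
```

View pics/wrist4.png

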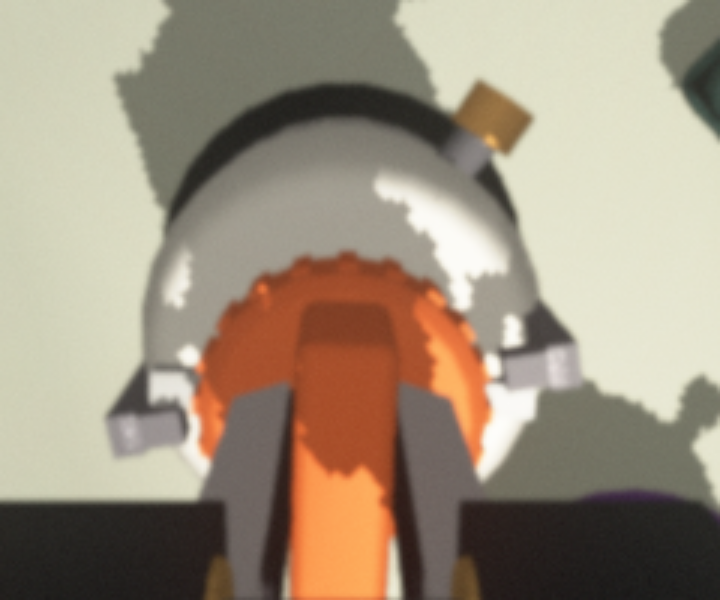

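View pics/scene4.png

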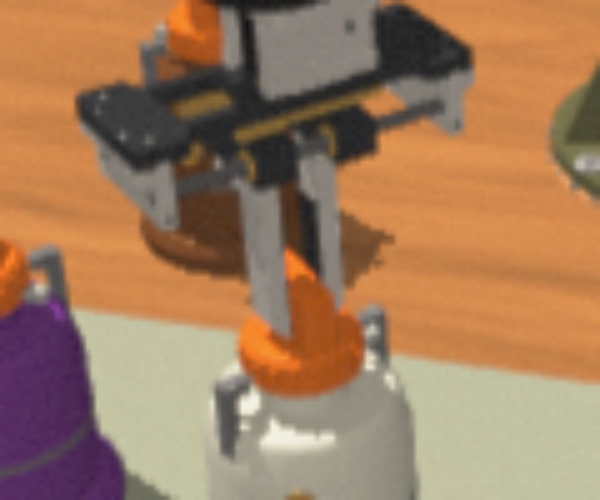

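The lugs are against the hooks and the wing is held square. I'll unload the moment a little and press down 9 mm.

>>> servo_tool(motion=[0,0,0,1.5,0,0,0,1.5,3,0,0,1.5,6,0,0,1.5,9,0,0,1.5,9,0,0,1.5,9,0,0,1.5], force=45)

```text
time_s: 7.88
ee_pos: [0.534, -0.1267, 0.1599]
eef_rot: [0.382, 1.57, -0.357]
force: [-3.6, 2.2, 7.3]
grip_width: 0.0179
```

```bash
python3 s.py
```

```text
7.875 [ 0.534  -0.1267  0.1599] [-3.64  2.21  7.29] [ 0.41   0.993 -0.049] 0.017899565912263927
R [[0.001, 0.674, 0.739], [-0.0, 0.739, -0.674], [-1.0, 0.0, 0.001]] jaw yaw -42.36 shift [-8.1 -0.3 -0.4] roll options [-154.4   25.6] q6 25.191121706139384 q1 -17.171668692128726
```

>>> servo_tool(motion=[1,0,0,0,1,0,0,-3,1,0,0,-6,1,0,0,-9,1,0,0,-12,1,0,0,-12])

```text
time_s: 8.62
ee_pos: [0.5339, -0.1267, 0.159]
eef_rot: [0.057, 1.57, -0.472]
force: [-5.2, 2.5, 7.2]
grip_width: 0.0171
```

```bash
python3 s.py
```

```text
8.625 [ 0.5339 -0.1267  0.159 ] [-5.2   2.48  7.23] [0.386 1.151 0.012] 0.017106992502606003
R [[0.0, 0.505, 0.863], [-0.0, 0.863, -0.505], [-1.0, 0.0, 0.0]] jaw yaw -30.31 shift [-9.  -0.2 -0.3] roll options [-142.3   37.7] q6 13.14393259921081 q1 -17.16800521736487
```

It is passing under the hooks freely, so I'll turn on.

>>> servo_tool(motion=[0,0,0,-4,0,0,0,-8,0,0,0,-12,0,0,0,-16,0,0,0,-20,0,0,0,-24,0,0,0,-28,0,0,0,-32,0,0,0,-34,0,0,0,-34])

```text
time_s: 9.88
ee_pos: [0.5336, -0.1267, 0.1588]
eef_rot: [-3.028, 1.57, -2.964]
force: [-7.1, 2.2, 8.4]
grip_width: 0.0179
```

```bash
python3 s.py
```

```text
9.875 [ 0.5336 -0.1267  0.1588] [-7.12  2.25  8.37] [0.386 1.527 0.002] 0.01785083843751397
R [[-0.001, -0.064, 0.998], [-0.0, 0.998, 0.064], [-1.0, -0.0, -0.001]] jaw yaw 3.67 shift [-9.2 -0.  -0.1] roll options [-108.3   71.7] q6 -20.839608454547346 q1 -17.17292207800075
```

>>> servo_tool(motion=[0,0,0,-2,0,0,0,-4,0,0,0,-4])

```text
time_s: 10.25
ee_pos: [0.5336, -0.1267, 0.1588]
eef_rot: [3.092, 1.57, -3.058]
force: [-6.3, 2.7, 8.8]
grip_width: 0.0177
```

```bash
python3 s.py
```

```text
10.25 [ 0.5336 -0.1267  0.1588] [-6.34  2.67  8.75] [ 0.332  1.475 -0.386] 0.017704401063479605
R [[-0.001, -0.133, 0.991], [-0.0, 0.991, 0.133], [-1.0, 0.0, -0.001]] jaw yaw 7.64 shift [-9.2  0.  -0.1] roll options [-104.4   75.6] q6 -24.818252462397773 q1 -17.17957186086442
```

The end stop is being met at 75.6°, close to the ~76° I expected. I'll confirm with a bit more turn.

>>> servo_tool(motion=[0,0,0,-1.5,0,0,0,-1.5,0,0,0,-1.5])

```text
time_s: 10.62
ee_pos: [0.5336, -0.1267, 0.1588]
eef_rot: [3.011, 1.57, -3.114]
force: [-7.0, 1.8, 8.0]
grip_width: 0.0177
```

```bash
python3 s.py
```

```text
10.625 [ 0.5336 -0.1267  0.1588] [-7.04  1.79  7.95] [ 0.289  1.475 -0.748] 0.017694732431427877
R [[-0.0, -0.158, 0.987], [-0.0, 0.987, 0.158], [-1.0, 0.0, -0.0]] jaw yaw 9.09 shift [-9.2  0.  -0.1] roll options [-102.9   77.1] q6 -26.27073397526499 q1 -17.180771977585728
```

The end is confirmed (−0.75 N·m). I'll let the cap rise under the hand.

>>> servo_tool(motion=[-3,0,0,0,-6,0,0,0,-9,0,0,0,-9,0,0,0,-9,0,0,0.5,-9,0,0,0.5])

```text
time_s: 11.38
ee_pos: [0.5335, -0.1267, 0.1673]
eef_rot: [2.846, 1.57, 2.996]
force: [-5.1, 1.3, 2.8]
grip_width: 0.0174
```

```bash
python3 s.py
```

```text
11.375 [ 0.5335 -0.1267  0.1673] [-5.13  1.34  2.79] [ 0.222  0.97  -0.543] 0.01744856477728526
R [[-0.001, -0.149, 0.989], [0.0, 0.989, 0.149], [-1.0, 0.0, -0.001]] jaw yaw 8.59 shift [-0.7  0.  -0. ] roll options [-103.4   76.6] q6 -25.770334237738712 q1 -17.18131904020179
```

>>> servo_tool(motion=[-0.5,0,-0.2,0,-0.5,0,-0.2,0,-0.5,0,-0.2,0,-0.5,0,-0.2,0,-0.5,0,-0.2,0,-0.5,0,-0.2,0], gripper=0.75)

```text
time_s: 12.12
ee_pos: [0.5337, -0.1268, 0.1676]
eef_rot: [-2.526, 1.571, -2.376]
force: [-0.4, 0.2, -0.6]
grip_width: 0.07
```

```bash
python3 s.py
```

```text
12.125 [ 0.5337 -0.1268  0.1676] [-0.38  0.21 -0.56] [-0.085 -0.114 -0.012] 0.07000298227934747
R [[-0.0, -0.15, 0.989], [-0.0, 0.989, 0.15], [-1.0, -0.0, -0.0]] jaw yaw 8.6 shift [-0.4  0.1 -0.2] roll options [-103.4   76.6] q6 -25.788582355583756 q1 -17.189163763557627
```

>>> servo_tool(motion=[-10,0,0,0,-30,0,0,0,-70,0,0,0,-110,0,0,0,-130,0,0,0,-130,0,0,0,-130,0,0,0])

```text
time_s: 13.0
ee_pos: [0.5335, -0.1267, 0.2967]
eef_rot: [2.67, 1.57, 2.82]
force: [0.5, 0.0, -0.2]
grip_width: 0.0704
```

```bash
python3 s.py
python3 - <<'E'
from station import ctrl
from h import *
for n in("wrist","scene"):
    c=ctrl.camera(n);cv2.imwrite(f"pics/{n}5.png",c["color"][:,:,::-1])
    h=cv2.cvtColor(c["color"],cv2.COLOR_RGB2HSV)
    m=(h[...,0]<18)&(h[...,1]>140)&(h[...,2]>90)
    P,u,v=pts(c,m);s=(abs(P[:,0]-.534)<.04)&(abs(P[:,1]+.127)<.04)&(P[:,2]>.13)&(P[:,2]<.21);P=P[s]
    T=P[P[:,2]>.186];
    print(n,np.histogram(P[:,2],bins=np.arange(.13,.22,.006))[0])
    if len(T)>5:print(cv2.minAreaRect((T[:,:2]*1000).astype(np.float32)),np.median(T[:,2]))
E
```

```text
13.0 [ 0.5335 -0.1267  0.2967] [ 0.47  0.02 -0.2 ] [-0.062 -0.09   0.009] 0.07035918634104074
R [[-0.001, -0.15, 0.989], [0.0, 0.989, 0.15], [-1.0, 0.001, -0.001]] jaw yaw 8.6 shift [ 1.287e+02 -1.000e-01  2.000e-01] roll options [-103.4   76.6] q6 -25.7882200729987 q1 -17.188204848839714
wrist [   0    0    2   35  146 1564   17   19   16   17  909  123    0    0]
((533.3084716796875, -127.0655288696289), (17.951210021972656, 51.47787857055664), 5.891077995300293) 0.19513188351627953
scene [  0   1  28  46  67 129  39  43  43  40  97   7   0   0]
((536.1251831054688, -128.24386596679688), (20.57891273498535, 52.43301773071289), 4.632147789001465) 0.19307895997148836
```

View pics/wrist5.png

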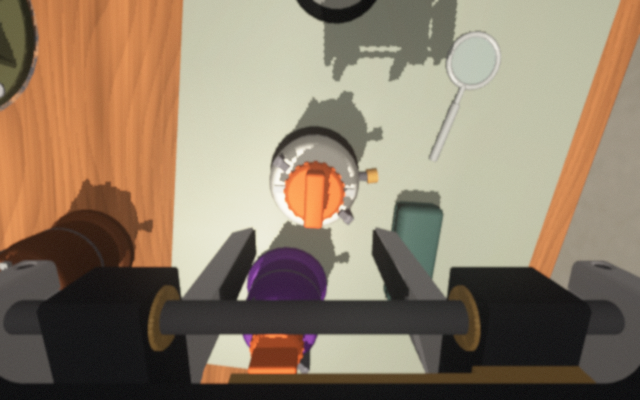

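View pics/scene5.png

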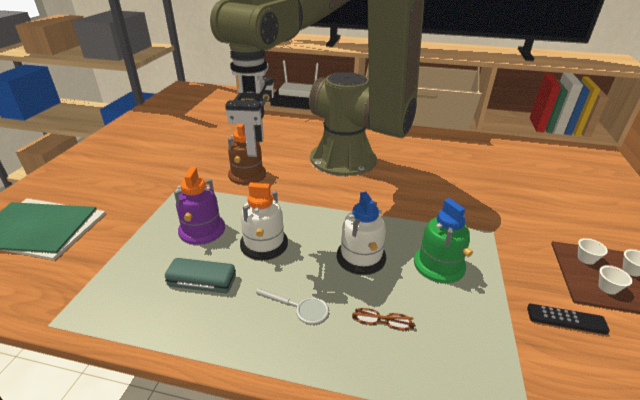

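The cap is up (wing top at 195 mm, as before) and has turned 73.8° in all. Nothing else has moved in the scene view. Handing in.

```bash
python3 -c "
from station import ctrl
print(ctrl.hand_in())"
```

```text
the job is handed in; nothing more can be done
None
```

The pressure cap on the white sprayer with the orange cap is open, and I handed the job in at about 13 s on the clock; no verdict was reported.

**What I did:**
- **First stop:** I gripped the wing and turned it anticlockwise without pressing until I felt the stop, 27° of gripper turn from the start. The moment there was about −0.6 N·m. I paused about 1 s.
- **Past the stop:** I unloaded the moment slightly, pressed down about 9 mm, and turned under the hooks to the end stop, where the moment reached about −0.75 N·m.
- **Release:** I let the cap rise, opened the fingers and withdrew upwards to a TCP height of 0.297 m.

**Last checks:**
- **Turn:** By the wrist camera, the wing went from 22.1° to 95.9°, a turn of 73.8°. That fits the end at 1.4 rad.
- **Height:** The wing top is back at 195 mm, the same as before I started.
- **Contact:** The tool force was near zero after withdrawing.
- **Other items:** The glasses, blue cap and look-alikes look the same as at the start in the scene view. I compared these by eye only.

**Small disagreements:** The scene camera put the wing's position 2–3 mm off from the wrist camera, and its angle about 1° off. While turning to the first stop, the tool briefly read about 3.5 N of downward push. That is under the 4 N the spring needs to move, and I eased it off during the pause.

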